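# Angle the frame rail past the bench post into the bay

## Robot

A 6-joint arm with a two-finger parallel gripper is mounted at the origin on the work surface. World frame = base frame: x ahead of the robot, y to its left, z up, the work surface at z = 0. Lengths are in mm, angles in rad, forces in N, time in s.
With the tool pointing down it reaches from about 300 to 850 mm from the base axis. Payload 4.2 kg.
Tool frame: the origin (TCP) lies midway between the tips of the shut fingers; the grasp point (between the pads) lies 19 mm behind it (arm.grip_depth is the distance from the TCP to the grasp point, in mm); z points along the fingers, y is the line along which they close (so a half turn about z gives the same grasp; the last joint's range is limited). The gripper opens to 91 mm and grips with 3 to 60 N. Pads are 32 mm wide; open, the fingers measure 118 mm over their backs; the gripper's body (76 mm by 178 mm) begins 60 mm behind the grasp point.
Start: joints at [-1.286, 0.32, 1.565, -0, 1.257, -0.02], TCP at [172.562, -548.512, 213.976] pointing down, gripper open.
Joint ranges: [-3.11, 3.11], [-0.84, 2.01], [0.21, 2.61], [-1.34, 4.49], [0.05, 2.63], [-2.56, 2.56]. Speed limits (rad/s): [2.57, 2.57, 3.14, 3.14, 3.14, 3.14].

## Interface

Orientations are given as a 3x3 rotation matrix whose columns are the frame's x, y, z axes.
In Python, from cell import arm gives the robot as it stands.
- The arm moves only by the tool step_arm, never from a script. Its argument "steps" is a list of rows, each a list of 3 entries, a list of its own where there are three numbers: the closure, from 0 (fully open) to 1 (shut), then the shift along the tool's x, y, z scaled (see below), then the turn, a rotation vector about the tool's x, y, z scaled (see below). In form: [[grip, [x, y, z], [ax, ay, az]], ...]. A call has 1 to 10 rows; each row is the pose to reach, as a shift and turn from the pose commanded when the call began, along the tool's axes at that moment; what a row does not reach only later rows make up. The controller multiplies each number of a shift by 0.5 m and each number of a turn by 30 degrees. A row lasts 1/12 s, in which the tool goes at most 41.7 mm and 7.16 degrees, less where a joint would pass 70% of its speed; a pose out of reach is approached as far as the arm can. A call with a number of a shift or a turn outside -1 to 1 is refused whole. A call with a gripper value outside its range is refused whole. The fingers move at their own pace and stop on an object; "grip_force" is the grip in N (left out, the last holds). Time passes only in rows, so rows that repeat a pose let the fingers close. It gives the time, the measured TCP pose, the force, the opening and the grip force at its end, in the units of the state.
- arm.get_state(): the state, without advancing time (a new reading comes with each control period).
- arm.read_camera(name): name is "scene" or "top" or "wrist"; returns a dict with "img" (400x640x3 uint8, red, green, blue), "range_z" (400x640 float32, mm along the optical axis (not along the pixel's ray), 0 where there is no reading), "mtx" (3x3 intrinsics, pixels), "k1" (the pictures are not rectified: a ray, as slopes to the right and down, at radius r is drawn at 1 + k1 r^2 times it, then the intrinsics apply), "xyz" and "attitude" of the camera in the world; the wrist camera has in their place "hand_eye" (4x4, takes a point from camera to tool coordinates, whose origin is the TCP and whose axes are the flange's). Camera axes: x right, y up, looking along -z (the intrinsics and any distortion apply to the point x, -y, -z); pixel columns grow to the right and rows downward; lengths in mm; the calibration is good to about 2 mm. A picture is of the moment at which its call begins: read the wrist's pose just before it.
- arm.close_job(): hands the job in; it is judged then, once.
The state is a dict: "t": time; "qpos": joint angles; "dq": joint speeds; "joint_efforts": joint torques, N m; "tcp_pos": TCP position; "tool_rot": TCP orientation; "force": force on the tool from outside, world axes, zero at the start; "moment": the same for the moment, N m; "grip_width": opening from 0.0 (shut) to 1.0 (fully open); "grasp_force": force on a finger pad.
Only numpy, scipy, OpenCV 4.12 (cv2) and the standard library are available. Lean on these libraries where they do the work, as an engineer would, in place of code of your own. Each camera call takes 0.05 s, during which the arm holds its last target. There are 200 camera calls.

## Task

Push the carved frame rail along the bench with the fingertips, one end and then the other, angling it behind the post and into the bay until it lies flat against the back fence between the two cheeks. Keep it down on the bench, never lift or tip it, and leave the tools and other things where they are.

Things in the scene. Friction and masses are not known exactly. Their poses are not given: they have to be found in the camera images.
- bay: Fixed wooden bay on the bench, open towards the robot: a back fence 348 long (along y), 26 thick, 40 high, with a cheek at each end, 24 thick, 40 high, reaching 60 out from the fence. 300 clear between the cheeks. Origin: bench level, middle of the fence's inner face; own +x points into the fence (away from the robot), own y along the fence, so the inside is x -60..0, y -150..150. Turned up to 8 degrees.
- post: Fixed round steel bench post, 25 across, 45 high, in front of the bay and towards its left or its right end: centre 87.5 in front of the fence face (75 clear between them) and 60 to one side of the bay's middle (only 197.5 clear from the post to the opposite cheek, less than the rail's length). Origin: centre of its foot.
- hole: Empty post hole in the bench, flush, 25 across, at the place on the bay's other side where the post does not stand; the rail slides over it. Origin: its centre at bench level.
- rail: Loose carved wooden frame rail, 220 long (own y), 36 wide (own x), 32 high, about 0.18 kg (varies), lying flat on the bare bench in front of the post, roughly along the fence (within 17 degrees). Its top carries a dark strip with small diamonds. Origin: centre of its underside.
- rail_left (a point): Centre of the rail's left end face (own +y end), 16 above the underside.
- rail_right (a point): Centre of the rail's right end face (own -y end), 16 above the underside.
- gouge_near: carving gouge, 200 long, 26 thick, lying left of the rail; loose bystander, origin at its underside.
- gouge_side: carving gouge, 200 long, 26 thick, lying well to the left; loose bystander, origin at its underside.
- gouge_side2: carving gouge, 190 long, 26 thick, lying well to the left; loose bystander, origin at its underside.
- mallet: wooden mallet, head 75 x 120 x 65 high, lying well to the right; loose bystander, origin at its underside.
- offcut: small wood block 45 x 35 x 30 high just outside the bay's right cheek; loose bystander, origin at its underside.
- wax_jar: small jar, 48 across, 50 high, just outside the bay's left cheek; loose bystander, origin at its underside.
Not all that is in view belongs to the job. What is shaped like the rail but green or turquoise is not meant.

How it is judged:
By the outcome, as a careful person would: the job done as asked, in the order asked, and still so for the second after the job is handed in, with the robot touching nothing.
It also fails if it takes over 72 s, if anything falls off the work surface, if the arm or the gripper's body presses on something with over 40 N, if the wrist force passes 120 N, or if a joint passes its speed limit or range.

## Working session

There is one attempt and no reset: what is moved stays moved. The work goes in short steps, Python scripts to look and compute and a tool call to move; the robot and the scene stay as the last step left them, time stands still between calls to the robot, and variables do not carry over. Pictures are saved under pics/ and viewed, at most 10 in all, crops included, and the job is handed in when it is done.

Besides the shell and the picture viewer there is one more tool, called after ">>>" by a JSON object that holds its "api" and its "payload". step_arm: Moves the arm, as the interface text tells. Shifts and turns lie within -1 to 1; 1 stands for 0.5 m of shift or 30 degrees of turn. Its arguments: {"type":"object","properties":{"steps":{"type":"array","items":{"type":"array"}},"grip_force":{"type":"number"}},"required":["steps"]}

```bash
mkdir -p pics; ls
cat > h.py <<'E'
import numpy as np,cv2
from cell import arm
def snap(name,fn=None):
    s=arm.get_state(); c=arm.read_camera(name)
    if fn: cv2.imwrite('pics/'+fn,c['img'][:,:,::-1]); np.savez('pics/'+fn[:-4]+'.npz',**{k:v for k,v in c.items() if k!='name'},tp=s['tcp_pos'],tr=s['tool_rot'])
    return c
def ray(c,u,v):
    K=np.array(c['mtx']);k=float(c['k1'])
    d=np.array([(u-K[0,2])/K[0,0],(v-K[1,2])/K[1,1]]);s=d.copy()
    for _ in range(20): s=d/(1+k*(s@s))
    dc=np.array([s[0],-s[1],-1.])
    return np.array(c['attitude'])@dc, np.array(c['xyz'])
def at(c,u,v,z):
    d,o=ray(c,u,v); return o+d*(z-o[2])/d[2]
E
python3 - <<'E'
from h import *
for n in('top','scene'):
    c=snap(n,n+'0.png'); print(n,c['xyz'],c['attitude'],c['mtx'],c['k1'])
print(arm.get_state())
E
```

```text
pics
top [ 399.17827785   16.77013768 1388.43934597] [[-0.02146533  0.99582329 -0.08874243]
 [-0.99968544 -0.02022718  0.01482811]
 [ 0.01297117  0.08903281  0.99594423]] [[394.6412881    0.         321.81091272]
 [  0.         394.6412881  196.98252005]
 [  0.           0.           1.        ]] -0.09403211934066427
scene [803.91019487 559.17053586 989.45726634] [[-0.88071427 -0.39209759  0.2657101 ]
 [ 0.47363613 -0.73302197  0.48820857]
 [ 0.00334594  0.55582216  0.83129449]] [[392.1421446    0.         318.59597764]
 [  0.         392.1421446  199.0240272 ]
 [  0.           0.           1.        ]] -0.010106227001142437
{'t': 0.1, 'qpos': array([-1.28598030e+00,  3.20253817e-01,  1.56554261e+00, -5.76009914e-06,
        1.25741935e+00, -2.00187369e-02]), 'dq': array([ 1.14006043e-03, -1.62808125e-03, -1.83211785e-03, -3.05590029e-04,
       -4.18872941e-04, -6.06595476e-05]), 'joint_efforts': array([ 2.90507487e-04, -4.13332558e+01, -2.32508701e+01,  7.28284079e-02,
        4.21191263e-02, -5.82804614e-05]), 'tcp_pos': array([ 172.43962116, -548.06021288,  213.19511844]), 'tool_rot': array([[ 9.53896031e-01,  3.00136883e-01, -4.61324355e-04],
       [ 3.00137236e-01, -9.53894762e-01,  1.55618972e-03],
       [ 2.70150463e-05, -1.62290382e-03, -9.99998683e-01]]), 'force': array([0.08442224, 0.13277166, 0.44632314]), 'moment': array([0.01469726, 0.00533677, 0.03157248]), 'grasp_force': 0.0, 'grip_width': 1.001793060816828}
```

View pics/top0.png

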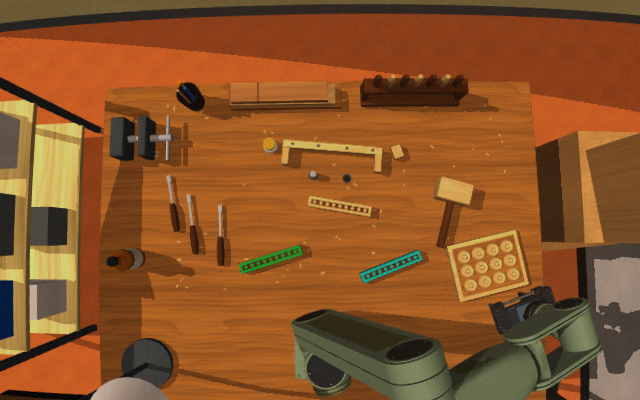

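View pics/scene0.png

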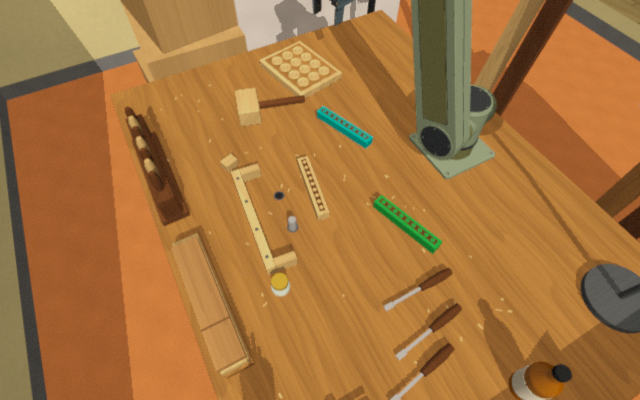

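Rail-shaped candidates in the top view are wood (342,206), green (270,259) and turquoise (391,267). Only the wooden one fits: it has a plain wood body, a dark diamond strip, and lies in front of the post. The post is at (313,175) on the left, the hole at (347,178), and the bay spans (282–382, 140–170). I'll enlarge that area to confirm and to read the corners.

Run:
```python
import cv2
i=cv2.imread('pics/top0.png')[130:225,260:415]
cv2.imwrite('pics/crop1.png',cv2.resize(i,None,fx=5,fy=5,interpolation=cv2.INTER_CUBIC))
```

```text
(no output)
```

View pics/crop1.png

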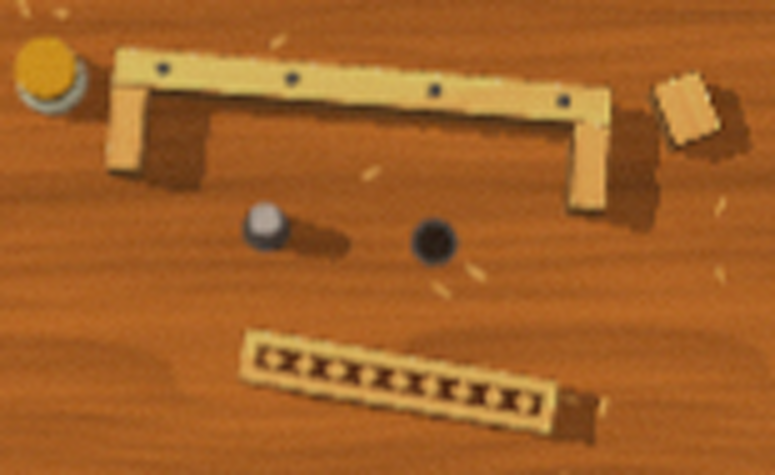

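The crop confirms it: the wooden rail has corners at crop (247,331), (557,381), (551,433) and (240,380). The post top is at (265,218), the hole at (435,242), and the fence's inner edge runs from (147,88) to (575,122).

```bash
cat >> h.py <<'E'
from scipy.optimize import least_squares
def fit(model,pts,x0):
    m=np.array(model,float);p=np.array(pts)
    f=lambda x:((m@np.array([[np.cos(x[2]),np.sin(x[2])],[-np.sin(x[2]),np.cos(x[2])]])*1+x[:2]-p)).ravel()
    r=least_squares(f,x0); return r.x,np.abs(r.fun).max()
E
python3 - <<'E'
from h import *
c=dict(np.load('pics/top0.npz'))
g=lambda x,y,z:at(c,260+(x+.5)/5-.5,130+(y+.5)/5-.5,z)[:2]
bay=[(0,150),(0,-150),(26,174),(26,-174),(-60,174),(-60,150),(-60,-150),(-60,-174)]
bp=[g(*q,40) for q in [(147,88),(575,122),(118,47),(610,88),(106,168),(140,173),(568,212),(605,212)]]
x,e=fit(bay,bp,[650,0,0]);print('bay',x,np.degrees(x[2]),e)
R=np.array([[np.cos(x[2]),-np.sin(x[2])],[np.sin(x[2]),np.cos(x[2])]])
post=g(265,218,45);hole=g(435,242,0)
for n,p in(('post',post),('hole',hole)):print(n,p,R.T@(p-x[:2]))
rp=[g(*q,32) for q in [(247,331),(557,381),(551,433),(240,380)]]
r,e=fit([(18,110),(18,-110),(-18,-110),(-18,110)],rp,[500,0,0]);print('rail',r,np.degrees(r[2]),e,R.T@(r[:2]-x[:2]))
z=c['range_z'];print([float(z[v,u]) for u,v in((342,206),(335,240))])
E
```

```text
bay [ 6.80225550e+02 -4.19205196e+01 -1.04707111e-01] -5.999275552366333 2.3195202770509695
post [601.57169728  26.65970827] [-85.39080648  59.98405155]
hole [588.79995107 -93.41604972] [-85.54278007 -60.76892797]
rail [ 4.88121546e+02 -6.33176920e+01 -1.84600555e-01] -10.576832671741544 2.052772208987477 [-188.81554796  -41.35790542]
[1360.2896728515625, 1378.4112548828125]
```

```bash
cat >> h.py <<'E'
import json,os
B=np.array([681.0,-41.9]);BA=np.radians(-6.0)      # bay frame
RB=np.array([[np.cos(BA),-np.sin(BA)],[np.sin(BA),np.cos(BA)]])
def w(x,y): return B+RB@[x,y]
def cmd(): return json.load(open('cmd.json')) if os.path.exists('cmd.json') else [172.562,-548.512,213.976,17.467]
def plan(wps,base=None,save=True):
    """wps: world (x,y,z,yawdeg); prints tool-frame rows relative to the commanded pose"""
    b=base or cmd(); a=np.radians(b[3]); X=np.array([np.cos(a),np.sin(a)]);Y=np.array([np.sin(a),-np.cos(a)])
    for q in wps:
        d=np.array(q[:2])-b[:2]
        r=np.round([d@X/500,d@Y/500,(b[2]-q[2])/500],3); t=round((b[3]-q[3])/30,3)
        print([list(map(float,r)),[0,0,t]])
    p=np.array(b[:2])+500*(r[0]*X+r[1]*Y); n=[*map(float,p),float(b[2]-500*r[2]),float(b[3]-30*t)]
    if save: json.dump(n,open('cmd.json','w'))
    return n
E
python3 - <<'E'
from h import *
plan([(312,-280,200,0)]); plan([(453,-11,80,-10.6)]); plan([(453,-11,10,-10.6)]);print(cmd())
E
```

```text
[[0.427, -0.429, 0.028], [0, 0, 0.582]]
[[0.282, -0.538, 0.24], [0, 0, 0.354]]
[[0.0, 0.0, 0.14], [0, 0, -0.0]]
[452.8010884261157, -10.80197179436783, 9.975999999999999, -10.612999999999998]
```

>>> {"api": "step_arm", "payload": {"steps": [[0,[0.427,-0.429,0.028],[0,0,0.582]],[0,[0.427,-0.429,0.028],[0,0,0.582]],[0,[0.427,-0.429,0.028],[0,0,0.582]],[0,[0.427,-0.429,0.028],[0,0,0.582]],[0,[0.427,-0.429,0.028],[0,0,0.582]],[0,[0.427,-0.429,0.028],[0,0,0.582]],[0,[0.427,-0.429,0.028],[0,0,0.582]],[0,[0.427,-0.429,0.028],[0,0,0.582]],[0,[0.427,-0.429,0.028],[0,0,0.582]],[0,[0.427,-0.429,0.028],[0,0,0.582]]]}}

```text
t: 0.93
tcp_pos: [312.0, -279.6, 199.9]
tool_rot: [[1.0, 0.002, -0.0], [0.002, -1.0, -0.001], [-0.0, 0.001, -1.0]]
force: [-0.1, -0.7, -0.2]
grip_width: 0.998
grasp_force: 0.0
```

>>> {"api": "step_arm", "payload": {"steps": [[0,[0.282,-0.538,0.24],[0,0,0.354]],[0,[0.282,-0.538,0.24],[0,0,0.354]],[0,[0.282,-0.538,0.24],[0,0,0.354]],[0,[0.282,-0.538,0.24],[0,0,0.354]],[0,[0.282,-0.538,0.24],[0,0,0.354]],[0,[0.282,-0.538,0.24],[0,0,0.354]],[0,[0.282,-0.538,0.24],[0,0,0.354]],[0,[0.282,-0.538,0.24],[0,0,0.354]],[0,[0.282,-0.538,0.24],[0,0,0.354]],[0,[0.282,-0.538,0.24],[0,0,0.354]]]}}

```text
t: 1.77
tcp_pos: [453.3, -10.7, 78.8]
tool_rot: [[0.983, -0.182, -0.002], [-0.182, -0.983, -0.001], [-0.002, 0.001, -1.0]]
force: [0.9, 0.1, 0.6]
grip_width: 1.003
grasp_force: 0.0
```

Run:
```python
from h import *
b=cmd();json.dump([*b[:2],80.0,b[3]],open('cmd.json','w'))
th=np.radians(-10.6);C=np.array([488.1,-63.3])
n=lambda t:np.array([np.cos(t),np.sin(t)]);u=lambda t:np.array([-np.sin(t),np.cos(t)])
P0=C-34*n(th)+45*u(th)
print('A');q=[*(P0-8*n(th)),10,-10.6]
plan([q]); 
COR=C-90*u(th);print('B')
W=[]
for t in np.linspace(-10.6,-36,10):
    tt=np.radians(t);c=COR+90*u(tt);W.append((*(c-34*n(tt)+45*u(tt)),10,t))
plan(W);print('rail pred',c,RB.T@(c-B))
```

```text
A
[[0.005, 0.0, 0.14], [0, 0, -0.0]]
B
[[0.016, 0.0, 0.0], [0, 0, np.float64(-0.0)]]
[[0.029, -0.003, 0.0], [0, 0, np.float64(0.094)]]
[[0.043, -0.005, 0.0], [0, 0, np.float64(0.188)]]
[[0.056, -0.007, 0.0], [0, 0, np.float64(0.282)]]
[[0.07, -0.008, 0.0], [0, 0, np.float64(0.376)]]
[[0.084, -0.008, 0.0], [0, 0, np.float64(0.47)]]
[[0.097, -0.008, 0.0], [0, 0, np.float64(0.564)]]
[[0.111, -0.007, 0.0], [0, 0, np.float64(0.658)]]
[[0.125, -0.005, 0.0], [0, 0, np.float64(0.752)]]
[[0.138, -0.003, 0.0], [0, 0, np.float64(0.846)]]
rail pred [524.44505115 -78.95265193] [-151.82426769  -53.21412185]
```

>>> {"api": "step_arm", "payload": {"steps": [[0,[0.003,0,0.07],[0,0,0]],[0,[0.005,0,0.11],[0,0,0]],[0,[0.005,0,0.14],[0,0,0]],[0,[0.005,0,0.14],[0,0,0]]]}}

```text
t: 2.1
tcp_pos: [453.1, -13.4, 7.9]
tool_rot: [[0.982, -0.187, -0.006], [-0.187, -0.982, -0.0], [-0.005, 0.001, -1.0]]
force: [0.9, 1.1, -1.1]
grip_width: 0.998
grasp_force: 0.0
```

>>> {"api": "step_arm", "payload": {"steps": [[0,[0.016,0,0],[0,0,0]],[0,[0.029,-0.003,0],[0,0,0.094]],[0,[0.043,-0.005,0],[0,0,0.188]],[0,[0.056,-0.007,0],[0,0,0.282]],[0,[0.07,-0.008,0],[0,0,0.376]],[0,[0.084,-0.008,0],[0,0,0.47]],[0,[0.097,-0.008,0],[0,0,0.564]],[0,[0.111,-0.007,0],[0,0,0.658]],[0,[0.125,-0.005,0],[0,0,0.752]],[0,[0.138,-0.003,0],[0,0,0.846]]]}}

```text
t: 2.93
tcp_pos: [525.4, -24.0, 11.8]
tool_rot: [[0.807, -0.591, 0.004], [-0.591, -0.807, -0.0], [0.003, -0.002, -1.0]]
force: [-0.7, 0.3, -0.3]
grip_width: 0.998
grasp_force: 0.2
```

Run:
```python
from h import *
print(arm.get_state()['tcp_pos'])
a=snap('top','top1.png')['img'];b=snap('scene','sc1.png')['img']
A=a[130:230,250:410];Bm=b[130:280,190:350]
A=cv2.resize(A,None,fx=4,fy=4);Bm=cv2.resize(Bm,(427,400)) if 0 else cv2.resize(Bm,None,fx=2.4,fy=2.4)
im=np.zeros((400,640+0,3),np.uint8)
cv2.imwrite('pics/c2.png',cv2.resize(b[130:280,190:390],None,fx=4,fy=4,interpolation=2)[:,:,::-1])
cv2.imwrite('pics/c2t.png',A[:,:,::-1])
```

```text
[525.40155597 -23.98996695  11.84255452]
```

View pics/c2.png

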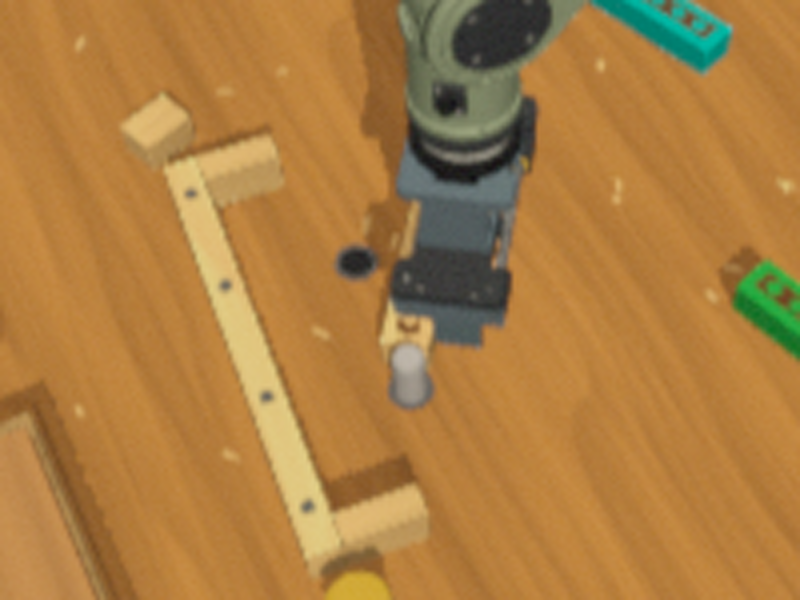

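The scene crop shows the rail now tilted, its left end at crop (380–435, 315–360), still in front and to the right of the post at (410,370). The hole (355,262) is clear. Next I compare the predicted corners with the crop and plan the straight push along the rail's normal.

```bash
cat >> h.py <<'E'
def proj(c,p):
    q=np.array(c['attitude']).T@(np.array(p)-np.array(c['xyz'])); s=np.array([q[0],-q[1]])/-q[2]
    s=s*(1+float(c['k1'])*(s@s)); K=np.array(c['mtx']); return s*K[0,0]+K[:2,2]
E
python3 - <<'E'
from h import *
c=dict(np.load('pics/sc1.npz'))
f=lambda p:np.round((proj(c,p)-[190,130])*4)
t=np.radians(-36);n=np.array([np.cos(t),np.sin(t)]);u=np.array([-np.sin(t),np.cos(t)]);C=np.array([524.4,-79])
for a in(18,-18):
    for z in(32,0): print(a,z,f([*(C+110*u+a*n),z]))
print('post',f([601.6,26.7,45]),'hole',f([588.8,-93.4,0]))
b=cmd();print(b)
W=[(b[0]+k*n[0]-.13*k*u[0],b[1]+k*n[1]-.13*k*u[1],10,b[3]) for k in np.linspace(4.5,36,8)]
plan(W);e=cmd();print('back off');plan([(e[0]-15*n[0],e[1]-15*n[1],10,e[3])])
e=cmd();print('raise');plan([(e[0]-15*n[0],e[1]-15*n[1],90,e[3])])
E
```

```text
18 32 [386. 337.]
18 0 [389. 360.]
-18 32 [436. 343.]
-18 0 [437. 365.]
post [404. 355.] hole [353. 259.]
[523.3542414190845, -22.496098642950553, 10.0, -35.992999999999995]
[[0.009, 0.001, 0.0], [0, 0, 0.0]]
[[0.018, 0.002, 0.0], [0, 0, 0.0]]
[[0.027, 0.004, 0.0], [0, 0, 0.0]]
[[0.036, 0.005, 0.0], [0, 0, 0.0]]
[[0.045, 0.006, 0.0], [0, 0, 0.0]]
[[0.054, 0.007, 0.0], [0, 0, 0.0]]
[[0.063, 0.008, 0.0], [0, 0, 0.0]]
[[0.072, 0.009, 0.0], [0, 0, 0.0]]
back off
[[-0.03, -0.0, 0.0], [0, 0, 0.0]]
raise
[[-0.03, -0.0, -0.16], [0, 0, 0.0]]
```

>>> {"api": "step_arm", "payload": {"steps": [[0,[0.009,0.001,0],[0,0,0]],[0,[0.018,0.002,0],[0,0,0]],[0,[0.027,0.004,0],[0,0,0]],[0,[0.036,0.005,0],[0,0,0]],[0,[0.045,0.006,0],[0,0,0]],[0,[0.054,0.007,0],[0,0,0]],[0,[0.063,0.008,0],[0,0,0]],[0,[0.072,0.009,0],[0,0,0]],[0,[0.072,0.009,0],[0,0,0]]]}}

```text
t: 3.78
tcp_pos: [551.0, -48.1, 9.9]
tool_rot: [[0.809, -0.588, 0.001], [-0.588, -0.809, -0.001], [0.002, -0.0, -1.0]]
force: [0.0, -0.3, -0.8]
grip_width: 0.997
grasp_force: 0.0
```

>>> {"api": "step_arm", "payload": {"steps": [[0,[-0.015,0,0],[0,0,0]],[0,[-0.03,0,0],[0,0,0]]]}}

```text
t: 3.95
tcp_pos: [537.5, -38.4, 9.8]
tool_rot: [[0.809, -0.588, 0.0], [-0.588, -0.809, -0.0], [0.0, 0.0, -1.0]]
force: [-0.0, 1.2, 0.6]
grip_width: 0.999
grasp_force: 0.0
```

>>> {"api": "step_arm", "payload": {"steps": [[0,[-0.03,0,-0.08],[0,0,0]],[0,[-0.03,0,-0.16],[0,0,0]],[0,[-0.03,0,-0.16],[0,0,0]]]}}

```text
t: 4.2
tcp_pos: [529.1, -29.2, 96.4]
tool_rot: [[0.81, -0.587, 0.013], [-0.587, -0.81, -0.001], [0.011, -0.007, -1.0]]
force: [1.8, -0.8, 0.5]
grip_width: 0.999
grasp_force: 0.0
```

Run:
```python
from h import *
plan([(440,-230,90,-36)]);print(cmd())
```

```text
[[0.097, 0.425, 0.0], [0, 0, 0.0]]
[439.9216305110281, -230.09727743792965, 90.0, -35.992999999999995]
```

>>> {"api": "step_arm", "payload": {"steps": [[1,[0.02,0.085,0],[0,0,0]],[1,[0.04,0.17,0],[0,0,0]],[1,[0.06,0.25,0],[0,0,0]],[1,[0.08,0.34,0],[0,0,0]],[1,[0.097,0.425,0],[0,0,0]],[1,[0.097,0.425,0],[0,0,0]],[1,[0.097,0.425,0],[0,0,0]]]}}

```text
t: 4.78
tcp_pos: [438.5, -231.8, 89.9]
tool_rot: [[0.807, -0.591, 0.0], [-0.591, -0.807, -0.001], [0.0, 0.0, -1.0]]
force: [0.9, 1.1, 0.3]
grip_width: 0.518
grasp_force: 0.0
```

Run:
```python
from h import *
a=snap('top','top2.png')['img'];snap('scene','sc2.png')
cv2.imwrite('pics/c3.png',cv2.resize(a[130:230,260:420],None,fx=5,fy=5,interpolation=2)[:,:,::-1])
s=arm.get_state();print(s['tcp_pos'],s['grip_width'],s['t'])
```

```text
[ 439.7685543  -229.47308558   89.86814573] 0.4314338197118741 4.8833
```

View pics/c3.png

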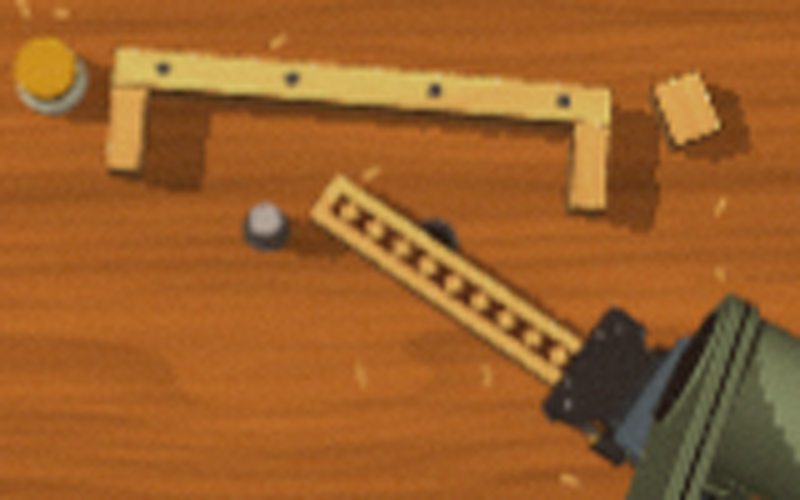

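The rail is now diagonal: left-end corners at crop (340,175) and (311,212), edges running down to (583,343) and (555,383). The post top is at (265,218), just left of the rail's left end.

Run:
```python
from h import *
c=dict(np.load('pics/top2.npz'))
g=lambda x,y,z=32:at(c,260+(x+.5)/5-.5,130+(y+.5)/5-.5,z)[:2]
lf,lr,rf,rr=[g(*q) for q in[(340,175),(311,212),(583,343),(555,383)]]
d=(lf+lr-rf-rr);t=np.arctan2(-d[0],d[1]);u=np.array([-np.sin(t),np.cos(t)]);n=np.array([np.cos(t),np.sin(t)])
L=(lf+lr)/2;C=L-110*u
P=w(-87.5,60)
print('th',np.degrees(t),'C',C,'bay',RB.T@(C-B),'d,s',(C-P)@n,(C-P)@u,'width',np.linalg.norm(lf-lr),'edge d',[float((q-P)@n) for q in(lr,rr,lf,rf)])
print('post img',g(265,218,45),P)
```

```text
th -36.25263292475319 C [ 554.87457648 -104.33185425] bay [-118.90858947  -75.27354272] d,s 41.021532739474914 -132.67503421916317 width 32.96473358296417 edge d [24.5578901501142, 23.978497130190732, 57.48517532883573, 58.06456834875919]
post img [601.57169728  26.65970827] [600.25104195  26.91755426]
```

Run:
```python
from h import *
t=np.radians(-36.25);u=np.array([-np.sin(t),np.cos(t)]);E=np.array([554.4,-104.3])-110*u
S=E-25*u
plan([(*S,90,-36.25)]);plan([(*S,10,-36.25)])
print('push');plan([(*(S+k*u),10,-36.25) for k in np.linspace(11,99,9)])
```

```text
[[0.036, -0.068, 0.0], [0, 0, 0.009]]
[[0.0, -0.0, 0.16], [0, 0, -0.0]]
push
[[0.0, -0.022, 0.0], [0, 0, -0.0]]
[[0.0, -0.044, 0.0], [0, 0, -0.0]]
[[0.0, -0.066, 0.0], [0, 0, -0.0]]
[[0.0, -0.088, 0.0], [0, 0, -0.0]]
[[0.0, -0.11, 0.0], [0, 0, -0.0]]
[[0.0, -0.132, 0.0], [0, 0, -0.0]]
[[0.0, -0.154, 0.0], [0, 0, -0.0]]
[[0.0, -0.176, 0.0], [0, 0, -0.0]]
[[0.0, -0.198, 0.0], [0, 0, -0.0]]
```

>>> {"api": "step_arm", "payload": {"steps": [[1,[0.036,-0.068,0],[0,0,0.009]],[1,[0.036,-0.068,0],[0,0,0.009]],[1,[0.036,-0.068,0],[0,0,0.009]],[1,[0.036,-0.068,0],[0,0,0.009]],[1,[0.036,-0.068,0],[0,0,0.009]],[1,[0.036,-0.068,0],[0,0,0.009]]]}}

```text
t: 5.38
tcp_pos: [474.0, -212.7, 89.9]
tool_rot: [[0.807, -0.591, -0.001], [-0.591, -0.807, 0.0], [-0.001, 0.0, -1.0]]
force: [0.2, -0.1, 0.8]
grip_width: 0.009
grasp_force: 0.0
```

>>> {"api": "step_arm", "payload": {"steps": [[1,[0,0,0.06],[0,0,0]],[1,[0,0,0.12],[0,0,0]],[1,[0,0,0.16],[0,0,0]],[1,[0,0,0.16],[0,0,0]]]}}

```text
t: 5.72
tcp_pos: [471.0, -211.9, 6.5]
tool_rot: [[0.806, -0.592, -0.008], [-0.592, -0.806, 0.004], [-0.008, 0.002, -1.0]]
force: [-0.5, 0.2, -0.2]
grip_width: 0.007
grasp_force: 0.0
```

>>> {"api": "step_arm", "payload": {"steps": [[1,[0,-0.022,0],[0,0,0]],[1,[0,-0.044,0],[0,0,0]],[1,[0,-0.066,0],[0,0,0]],[1,[0,-0.088,0],[0,0,0]],[1,[0,-0.11,0],[0,0,0]],[1,[0,-0.132,0],[0,0,0]],[1,[0,-0.154,0],[0,0,0]],[1,[0,-0.176,0],[0,0,0]],[1,[0,-0.198,0],[0,0,0]],[1,[0,-0.198,0],[0,0,0]]]}}

```text
t: 6.55
tcp_pos: [534.7, -131.6, 10.0]
tool_rot: [[0.807, -0.59, 0.002], [-0.59, -0.807, 0.0], [0.001, -0.001, -1.0]]
force: [0.4, 1.4, -0.0]
grip_width: 0.003
grasp_force: 0.0
```

Run:
```python
from h import *
a=snap('top','top3.png')['img'];snap('scene','sc3.png')
cv2.imwrite('pics/c4.png',cv2.resize(a[130:230,260:420],None,fx=5,fy=5,interpolation=2)[:,:,::-1])
s=arm.get_state();print(s['tcp_pos'],s['grip_width'],s['t'],cmd())
```

```text
[ 533.26040588 -132.70686296    9.65701178] 0.0029922864955718247 6.65 [533.0243351269332, -133.3418820428446, 10.0, -36.263]
```

View pics/c4.png

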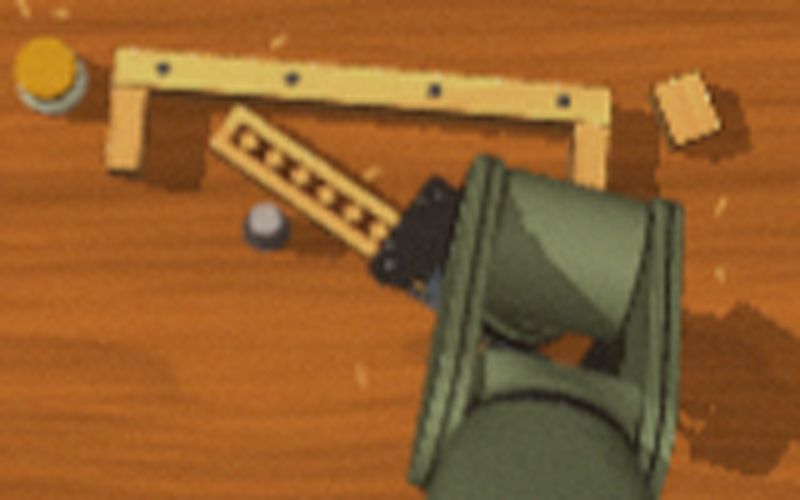

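The rail's left end is now behind the post: front corner at crop (238,104), close to the fence, and rear corner at (210,143). It stands clear of the post at (265,218). Next is the pose and the second-end push.

Run:
```python
from h import *
c=dict(np.load('pics/top3.npz'))
g=lambda x,y,z=32:at(c,260+(x+.5)/5-.5,130+(y+.5)/5-.5,z)[:2]
lf,lr,rf,rr=[g(*q) for q in[(238,104),(210,143),(402,212),(368,256)]]
d=(lf+lr-rf-rr);t=np.arctan2(-d[0],d[1]);u=np.array([-np.sin(t),np.cos(t)]);n=np.array([np.cos(t),np.sin(t)])
C=(lf+lr)/2-110*u
P=w(-87.5,60)
print('th',np.degrees(t),'C',C,'bay',RB.T@(C-B),'d,s',(C-P)@n,(C-P)@u,[np.round(RB.T@(q-B),1) for q in (lf,lr)])
print('C from tool',np.array(arm.get_state()['tcp_pos'][:2])+123.5*u)
```

```text
th -35.93118048347926 C [606.15112074 -35.00281283] bay [-75.15980165  -0.96443467] d,s 41.11310837821813 -46.676065707644995 [array([-5.7, 85.9]), array([-34.9, 102.9])]
C from tool [605.73182327 -32.70614466]
```

Run:
```python
from h import *
C0=np.array([606.,-34.]);b0=RB.T@(C0-B)
def tool(c,a,off):   # bay rail pose -> world tool
    n=np.array([np.cos(a),-np.sin(a)]);u=np.array([np.sin(a),np.cos(a)])
    return [*w(*(c-(34+off)*n-45*u)),10,-6-np.degrees(a)]
def corner(a):
    return np.array([18*np.cos(a)+110*np.sin(a),-18*np.sin(a)+110*np.cos(a)])
a0=np.radians(30);K0=b0+corner(a0);print('K0',K0)
b=cmd();t=np.radians(b[3]);u=np.array([-np.sin(t),np.cos(t)])
plan([(b[0]-15*u[0],b[1]-15*u[1],10,b[3])]);e=cmd();plan([(*e[:2],90,e[3])])
q=tool(b0,a0,12);print('over');plan([(*q[:2],90,q[3])]);print('down');plan([q])
W=[tool(b0,a0,4)]
for f in np.linspace(0,.55,9):
    a=a0*(1-f);K=K0+f*np.array([1.5,8]);W.append(tool(K-corner(a),a,0))
print('arc1');plan(W)
W=[]
for f in np.linspace(.62,.97,6):
    a=a0*(1-f);K=K0+f*np.array([1.5,8]);W.append(tool(K-corner(a),a,0))
print('arc2');plan(W,save=False);print(K-corner(a),K)
```

```text
K0 [-4.82645974 86.27988264]
[[-0.0, 0.03, 0.0], [0, 0, 0.0]]
[[0.0, 0.0, -0.16], [0, 0, 0.0]]
over
[[-0.091, -0.186, 0.0], [0, 0, np.float64(-0.009)]]
down
[[-0.0, -0.0, 0.16], [0, 0, np.float64(0.0)]]
arc1
[[0.016, -0.0, 0.0], [0, 0, np.float64(0.0)]]
[[0.024, -0.0, 0.0], [0, 0, np.float64(0.0)]]
[[0.034, 0.002, 0.0], [0, 0, np.float64(-0.069)]]
[[0.045, 0.004, 0.0], [0, 0, np.float64(-0.137)]]
[[0.056, 0.006, 0.0], [0, 0, np.float64(-0.206)]]
[[0.068, 0.007, 0.0], [0, 0, np.float64(-0.275)]]
[[0.079, 0.008, 0.0], [0, 0, np.float64(-0.344)]]
[[0.09, 0.009, 0.0], [0, 0, np.float64(-0.412)]]
[[0.102, 0.009, 0.0], [0, 0, np.float64(-0.481)]]
[[0.113, 0.008, 0.0], [0, 0, np.float64(-0.55)]]
arc2
[[0.011, 0.003, 0.0], [0, 0, np.float64(-0.07)]]
[[0.023, 0.005, 0.0], [0, 0, np.float64(-0.14)]]
[[0.034, 0.006, 0.0], [0, 0, np.float64(-0.21)]]
[[0.046, 0.008, 0.0], [0, 0, np.float64(-0.28)]]
[[0.058, 0.008, 0.0], [0, 0, np.float64(-0.35)]]
[[0.07, 0.009, 0.0], [0, 0, np.float64(-0.42)]]
[-23.09704403 -15.66381522] [-3.37145974 94.03988264]
```

>>> {"api": "step_arm", "payload": {"steps": [[1,[0,0.015,0],[0,0,0]],[1,[0,0.03,0],[0,0,0]],[1,[0,0.03,0],[0,0,0]]]}}

```text
t: 6.9
tcp_pos: [522.6, -146.8, 9.7]
tool_rot: [[0.805, -0.593, -0.001], [-0.593, -0.805, -0.0], [-0.001, 0.001, -1.0]]
force: [0.1, -0.3, -1.0]
grip_width: 0.008
grasp_force: 0.0
```

>>> {"api": "step_arm", "payload": {"steps": [[1,[0,0,-0.08],[0,0,0]],[1,[0,0,-0.16],[0,0,0]],[0,[0,0,-0.16],[0,0,0]]]}}

```text
t: 7.15
tcp_pos: [528.6, -147.6, 96.8]
tool_rot: [[0.805, -0.593, 0.013], [-0.593, -0.805, -0.004], [0.013, -0.005, -1.0]]
force: [1.2, -0.6, 0.4]
grip_width: 0.052
grasp_force: 0.0
```

>>> {"api": "step_arm", "payload": {"steps": [[0,[-0.045,-0.09,0],[0,0,-0.009]],[0,[-0.091,-0.186,0],[0,0,-0.009]],[0,[-0.091,-0.186,0],[0,0,-0.009]],[0,[-0.091,-0.186,0],[0,0,-0.009]],[0,[-0.091,-0.186,0],[0,0,-0.009]],[0,[-0.091,-0.186,0],[0,0,-0.009]],[0,[-0.091,-0.186,0],[0,0,-0.009]],[0,[-0.091,-0.186,0],[0,0,-0.009]],[0,[-0.091,-0.186,0],[0,0,-0.009]],[0,[-0.091,-0.186,0],[0,0,-0.009]]]}}

```text
t: 7.98
tcp_pos: [542.4, -44.3, 89.9]
tool_rot: [[0.808, -0.589, 0.0], [-0.589, -0.808, -0.0], [0.0, 0.0, -1.0]]
force: [0.0, 0.7, -0.6]
grip_width: 0.776
grasp_force: 0.0
```

>>> {"api": "step_arm", "payload": {"steps": [[0,[0,0,0.05],[0,0,0]],[0,[0,0,0.1],[0,0,0]],[0,[0,0,0.14],[0,0,0]],[0,[0,0,0.16],[0,0,0]],[0,[0,0,0.16],[0,0,0]]]}}

```text
t: 8.4
tcp_pos: [540.8, -43.6, 7.9]
tool_rot: [[0.809, -0.588, -0.005], [-0.588, -0.809, 0.0], [-0.004, 0.002, -1.0]]
force: [-0.6, -0.4, 0.2]
grip_width: 1.001
grasp_force: 0.0
```

>>> {"api": "step_arm", "payload": {"steps": [[0,[0.016,0,0],[0,0,0]],[0,[0.024,0,0],[0,0,0]],[0,[0.034,0.002,0],[0,0,-0.069]],[0,[0.045,0.004,0],[0,0,-0.137]],[0,[0.056,0.006,0],[0,0,-0.206]],[0,[0.068,0.007,0],[0,0,-0.275]],[0,[0.079,0.008,0],[0,0,-0.344]],[0,[0.09,0.009,0],[0,0,-0.412]],[0,[0.102,0.009,0],[0,0,-0.481]],[0,[0.113,0.008,0],[0,0,-0.55]]]}}

```text
t: 9.23
tcp_pos: [587.5, -80.8, 11.5]
tool_rot: [[0.943, -0.332, 0.003], [-0.332, -0.943, -0.001], [0.003, -0.0, -1.0]]
force: [-0.5, -0.0, -0.6]
grip_width: 1.0
grasp_force: 0.2
```

Run:
```python
from h import *
a=snap('top','top4.png')['img'];b=snap('scene','sc4.png')['img']
A=cv2.resize(a[130:205,270:400],None,fx=4,fy=4,interpolation=2);S=cv2.resize(b[140:290,210:340],(520,600) if 0 else (260,300))
cv2.imwrite('pics/c5.png',np.hstack([A,S])[:,:,::-1])
s=arm.get_state();print(s['tcp_pos'],s['grip_width'],s['force'],s['t'],cmd())
```

```text
[588.05852947 -80.92848351  11.429831  ] 0.9976501638193 [-0.19895162 -0.13214838  0.425008  ] 9.3333 [585.8364061453555, -79.97739281790146, 10.0, -19.492999999999995]
```

View pics/c5.png

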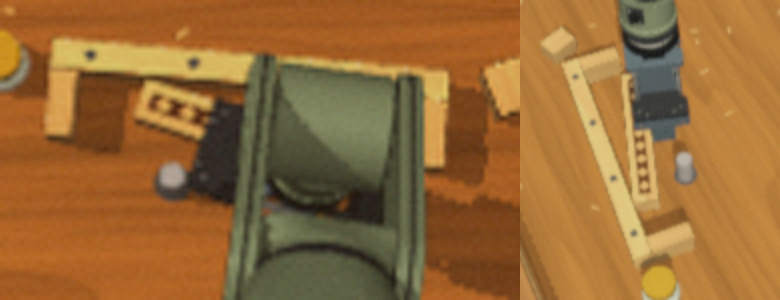

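The rail follows the pusher. Its left-end corners are at crop (147,80) and (136,118), and it lies at roughly 13° to the fence, behind the post at (172,175). I'll check the left end against the fence and finish.

Run:
```python
from h import *
c=dict(np.load('pics/top4.npz'))
g=lambda x,y,z=32:np.round(RB.T@(at(c,270+(x+.5)/4-.5,130+(y+.5)/4-.5,z)[:2]-B),1)
print('lf,lr',g(147,80),g(136,118))
a=np.radians(13.5);f=np.array([587,-80.5]);n=np.array([np.cos(a),-np.sin(a)]);u=np.array([np.sin(a),np.cos(a)])
b=RB.T@(f-B);C=b+34*n+45*u;print('C if no slip',C,'lf',C+18*n+110*u)
def corner(a): return np.array([18*np.cos(a)+110*np.sin(a),-18*np.sin(a)+110*np.cos(a)])
def tool(c,a,off):
    n=np.array([np.cos(a),-np.sin(a)]);u=np.array([np.sin(a),np.cos(a)])
    return [*w(*(c-(34+off)*n-45*u)),10,-6-np.degrees(a)]
W=[];a0=np.radians(30)
for fr in np.linspace(.61,1,8):
    al=a0*(1-fr);K=np.array([-4.8,86.3])+fr*np.array([1.5,8]);W.append(tool(K-corner(al),al,0))
print('arc2');plan(W)
e=cmd();n=np.array([np.cos(BA),np.sin(BA)]);print('press',e)
plan([(*(np.array(e[:2])+k*n),10,e[3]) for k in(2,4,6)],save=False)
```

```text
lf,lr [-3.2 89. ] [-37.5  95.6]
C if no slip [-45.88464082 -12.39471666] lf [-2.70299222 90.36395803]
arc2
[[0.01, 0.002, 0.0], [0, 0, np.float64(-0.06)]]
[[0.019, 0.004, 0.0], [0, 0, np.float64(-0.115)]]
[[0.028, 0.005, 0.0], [0, 0, np.float64(-0.171)]]
[[0.037, 0.007, 0.0], [0, 0, np.float64(-0.227)]]
[[0.047, 0.008, 0.0], [0, 0, np.float64(-0.283)]]
[[0.056, 0.008, 0.0], [0, 0, np.float64(-0.338)]]
[[0.065, 0.008, 0.0], [0, 0, np.float64(-0.394)]]
[[0.075, 0.009, 0.0], [0, 0, np.float64(-0.45)]]
press [619.6853785189276, -96.7329014420271, 10.0, -5.992999999999995]
[[0.004, 0.0, 0.0], [0, 0, 0.0]]
[[0.008, 0.0, 0.0], [0, 0, 0.0]]
[[0.012, 0.0, 0.0], [0, 0, 0.0]]
```

>>> {"api": "step_arm", "payload": {"steps": [[0,[0.01,0.002,0],[0,0,-0.06]],[0,[0.019,0.004,0],[0,0,-0.115]],[0,[0.028,0.005,0],[0,0,-0.171]],[0,[0.037,0.007,0],[0,0,-0.227]],[0,[0.047,0.008,0],[0,0,-0.283]],[0,[0.056,0.008,0],[0,0,-0.338]],[0,[0.065,0.008,0],[0,0,-0.394]],[0,[0.075,0.009,0],[0,0,-0.45]],[0,[0.075,0.009,0],[0,0,-0.45]],[0,[0.075,0.009,0],[0,0,-0.45]]]}}

```text
t: 10.17
tcp_pos: [620.3, -97.0, 10.7]
tool_rot: [[0.994, -0.106, 0.002], [-0.106, -0.994, -0.0], [0.002, 0.0, -1.0]]
force: [-0.5, -0.5, -0.9]
grip_width: 1.0
grasp_force: 0.0
```

>>> {"api": "step_arm", "payload": {"steps": [[0,[0.002,0,0],[0,0,0]],[0,[0.004,0,0],[0,0,0]],[0,[0.004,0,0],[0,0,0]],[0,[0.004,0,0],[0,0,0]]]}}

```text
t: 10.5
tcp_pos: [621.5, -96.9, 10.0]
tool_rot: [[0.995, -0.105, -0.0], [-0.105, -0.995, -0.0], [-0.0, 0.0, -1.0]]
force: [-0.6, -0.4, 0.3]
grip_width: 1.0
grasp_force: 0.3
```

>>> {"api": "step_arm", "payload": {"steps": [[0,[0.001,0,0],[0,0,0]],[0,[0.002,0,0],[0,0,0]],[0,[0.002,0,0],[0,0,0]],[0,[0.002,0,0],[0,0,0]]]}}

```text
t: 10.83
tcp_pos: [622.5, -97.0, 9.9]
tool_rot: [[0.995, -0.104, -0.0], [-0.104, -0.995, 0.0], [-0.0, 0.0, -1.0]]
force: [-2.2, 0.1, 1.1]
grip_width: 1.003
grasp_force: 0.8
```

>>> {"api": "step_arm", "payload": {"steps": [[0,[0.001,0,0],[0,0,0]],[0,[0.002,0,0],[0,0,0]],[0,[0.002,0,0],[0,0,0]],[0,[0.002,0,0],[0,0,0]]]}}

```text
t: 11.17
tcp_pos: [622.9, -97.1, 9.9]
tool_rot: [[0.995, -0.104, -0.002], [-0.104, -0.995, 0.0], [-0.002, 0.0, -1.0]]
force: [-4.5, 0.3, 2.7]
grip_width: 1.002
grasp_force: 2.3
```

>>> {"api": "step_arm", "payload": {"steps": [[0,[0.001,0,0],[0,0,0]],[0,[0.002,0,0],[0,0,0]],[0,[0.002,0,0],[0,0,0]],[0,[0.002,0,0],[0,0,0]]]}}

```text
t: 11.5
tcp_pos: [622.9, -97.1, 9.9]
tool_rot: [[0.995, -0.104, -0.004], [-0.104, -0.995, 0.0], [-0.004, 0.0, -1.0]]
force: [-7.6, 0.7, 4.4]
grip_width: 0.996
grasp_force: 3.5
```

>>> {"api": "step_arm", "payload": {"steps": [[0,[0.002,0,0],[0,0,0]],[0,[0.004,0,0],[0,0,0]],[0,[0.004,0,0],[0,0,0]],[0,[0.004,0,0],[0,0,0]]]}}

```text
t: 11.83
tcp_pos: [622.9, -97.2, 9.9]
tool_rot: [[0.995, -0.103, -0.008], [-0.103, -0.995, 0.001], [-0.008, 0.0, -1.0]]
force: [-11.5, 0.2, 9.4]
grip_width: 0.997
grasp_force: 5.6
```

>>> {"api": "step_arm", "payload": {"steps": [[0,[-0.008,0,0],[0,0,0]],[0,[-0.02,0,0],[0,0,0]],[0,[-0.04,0,0],[0,0,0]],[0,[-0.06,0,0],[0,0,0]],[0,[-0.06,0,0],[0,0,0]]]}}

```text
t: 12.25
tcp_pos: [595.7, -94.2, 9.8]
tool_rot: [[0.994, -0.105, -0.0], [-0.105, -0.994, 0.0], [-0.0, -0.0, -1.0]]
force: [-0.3, -0.1, 0.1]
grip_width: 0.995
grasp_force: 0.0
```

>>> {"api": "step_arm", "payload": {"steps": [[0,[0,0,-0.08],[0,0,0]],[0,[0,0,-0.16],[0,0,0]],[0,[-0.06,0.04,-0.2],[0,0,0]],[0,[-0.12,0.1,-0.2],[0,0,0]],[0,[-0.18,0.18,-0.2],[0,0,0]],[0,[-0.24,0.24,-0.2],[0,0,0]],[0,[-0.3,0.3,-0.2],[0,0,0]],[0,[-0.3,0.3,-0.2],[0,0,0]],[0,[-0.3,0.3,-0.2],[0,0,0]]]}}

```text
t: 13.0
tcp_pos: [430.9, -229.8, 110.4]
tool_rot: [[0.994, -0.109, 0.001], [-0.109, -0.994, -0.001], [0.001, 0.001, -1.0]]
force: [0.1, 0.3, -0.5]
grip_width: 0.999
grasp_force: 0.0
```

Run:
```python
from h import *
a=snap('top','top5.png')['img'];b=snap('scene','sc5.png')['img']
A=cv2.resize(a[130:210,250:410],None,fx=4.9,fy=4.9,interpolation=2)
S=cv2.resize(b[150:290,210:340],None,fx=1.4,fy=1.4,interpolation=2)
im=np.zeros((600,800,3),np.uint8);im[:A.shape[0],:A.shape[1]]=A;im[395:395+196,:182]=S
im[395:595,190:510]=cv2.resize(a,(320,200))
cv2.imwrite('pics/c6.png',im[:,:,::-1])
s=arm.get_state();print(s['tcp_pos'],s['t'])
```

```text
[ 433.36096965 -228.39930234  110.37193947] 13.1
```

View pics/c6.png

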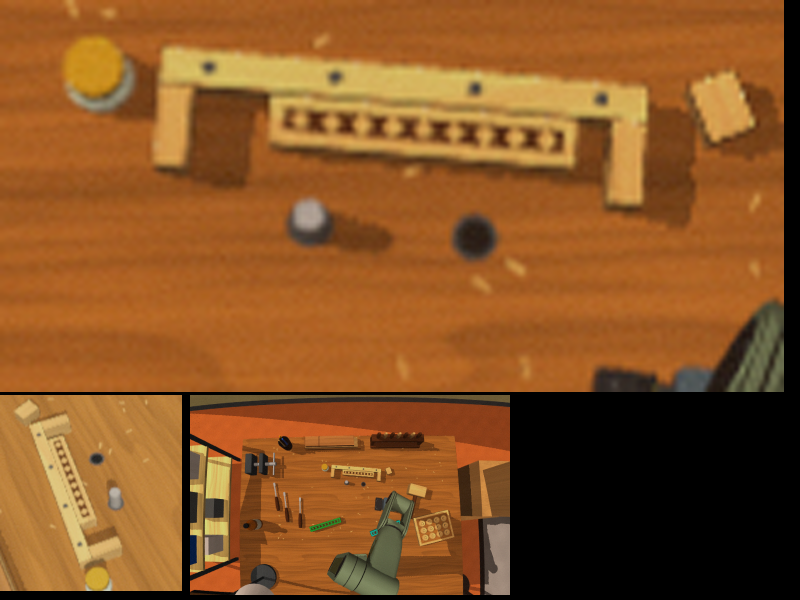

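The rail lies in the bay along the fence, between the cheeks: its ends are at crop x 272 and 577, and the cheeks' inner faces at 192 and 610. The post (308,222), jar and offcut haven't moved. The left end may have a gap of about 1 mm, so I'll press once with shut fingertips left of the rail's middle.

Run:
```python
from h import *
s=arm.get_state();p=s['tcp_pos'];json.dump([float(p[0]),float(p[1]),110.0,-6.0],open('cmd.json','w'))
plan([(*w(-68,12),90,-6)]);print(cmd());plan([(*w(-68,12),10,-6)])
```

```text
[[0.318, -0.447, 0.04], [0, 0, 0.0]]
[614.8520625576955, -22.743684382830764, 90.0, -6.0]
[[-0.0, 0.0, 0.16], [0, 0, 0.0]]
```

>>> {"api": "step_arm", "payload": {"steps": [[1,[0.05,-0.07,0],[0,0,0]],[1,[0.1,-0.14,0],[0,0,0]],[1,[0.15,-0.21,0],[0,0,0]],[1,[0.2,-0.28,0],[0,0,0]],[1,[0.25,-0.35,0.02],[0,0,0]],[1,[0.3,-0.42,0.03],[0,0,0]],[1,[0.318,-0.447,0.04],[0,0,0]],[1,[0.318,-0.447,0.04],[0,0,0]],[1,[0.318,-0.447,0.04],[0,0,0]],[1,[0.318,-0.447,0.04],[0,0,0]]]}}

```text
t: 13.93
tcp_pos: [613.6, -21.3, 89.5]
tool_rot: [[0.995, -0.103, -0.001], [-0.103, -0.995, -0.0], [-0.001, 0.0, -1.0]]
force: [0.2, -0.7, -0.0]
grip_width: 0.298
grasp_force: 0.0
```

>>> {"api": "step_arm", "payload": {"steps": [[1,[0,0,0],[0,0,0]],[1,[0,0,0],[0,0,0]],[1,[0,0,0],[0,0,0]],[1,[0,0,0.05],[0,0,0]],[1,[0,0,0.1],[0,0,0]],[1,[0,0,0.14],[0,0,0]],[1,[0,0,0.16],[0,0,0]],[1,[0,0,0.16],[0,0,0]]]}}

```text
t: 14.6
tcp_pos: [611.6, -22.7, 7.9]
tool_rot: [[0.994, -0.105, -0.005], [-0.105, -0.994, 0.0], [-0.005, 0.0, -1.0]]
force: [0.1, -0.2, -0.4]
grip_width: 0.002
grasp_force: 0.0
```

>>> {"api": "step_arm", "payload": {"steps": [[1,[0.008,0,0],[0,0,0]],[1,[0.016,0,0],[0,0,0]],[1,[0.022,0,0],[0,0,0]],[1,[0.026,0,0],[0,0,0]],[1,[0.028,0,0],[0,0,0]],[1,[0.03,0,0],[0,0,0]],[1,[0.03,0,0],[0,0,0]]]}}

```text
t: 15.18
tcp_pos: [628.7, -23.8, 10.2]
tool_rot: [[0.995, -0.104, 0.0], [-0.104, -0.995, -0.0], [0.0, 0.0, -1.0]]
force: [0.3, -1.1, 1.3]
grip_width: 0.004
grasp_force: 0.0
```

>>> {"api": "step_arm", "payload": {"steps": [[1,[0.002,0,0],[0,0,0]],[1,[0.004,0,0],[0,0,0]],[1,[0.004,0,0],[0,0,0]]]}}

```text
t: 15.43
tcp_pos: [630.4, -24.0, 9.9]
tool_rot: [[0.995, -0.104, -0.0], [-0.104, -0.995, -0.0], [-0.0, 0.0, -1.0]]
force: [-0.7, 0.3, -0.2]
grip_width: 0.004
grasp_force: 0.0
```

>>> {"api": "step_arm", "payload": {"steps": [[1,[0.002,0,0],[0,0,0]],[1,[0.004,0,0],[0,0,0]],[1,[0.004,0,0],[0,0,0]]]}}

```text
t: 15.68
tcp_pos: [630.4, -24.0, 9.8]
tool_rot: [[0.995, -0.104, -0.005], [-0.104, -0.995, 0.0], [-0.005, 0.0, -1.0]]
force: [-5.0, 0.6, 4.6]
grip_width: 0.005
grasp_force: 2.6
```

>>> {"api": "step_arm", "payload": {"steps": [[1,[0.002,0,0],[0,0,0]],[1,[0.004,0,0],[0,0,0]],[1,[0.004,0,0],[0,0,0]]]}}

```text
t: 15.93
tcp_pos: [630.4, -24.0, 9.9]
tool_rot: [[0.994, -0.104, -0.009], [-0.104, -0.995, 0.001], [-0.009, 0.0, -1.0]]
force: [-9.5, 1.2, 7.7]
grip_width: -0.001
grasp_force: 4.8
```

It met the fence stiffly at exactly the expected plane, so the rail is seated flat. I'll back off and retreat.

>>> {"api": "step_arm", "payload": {"steps": [[1,[-0.01,0,0],[0,0,0]],[1,[-0.02,0,0],[0,0,0]],[1,[-0.036,0,0],[0,0,0]],[1,[-0.036,0,0],[0,0,0]]]}}

```text
t: 16.27
tcp_pos: [614.8, -22.4, 9.7]
tool_rot: [[0.995, -0.104, -0.002], [-0.104, -0.995, -0.0], [-0.002, 0.0, -1.0]]
force: [-0.0, 0.7, -0.5]
grip_width: 0.005
grasp_force: 0.0
```

>>> {"api": "step_arm", "payload": {"steps": [[1,[0,0,-0.08],[0,0,0]],[1,[0,0,-0.16],[0,0,0]],[1,[0,0,-0.2],[0,0,0]],[1,[-0.06,0.06,-0.2],[0,0,0]],[1,[-0.12,0.12,-0.2],[0,0,0]],[1,[-0.18,0.2,-0.2],[0,0,0]],[1,[-0.24,0.28,-0.2],[0,0,0]],[1,[-0.3,0.36,-0.2],[0,0,0]],[1,[-0.3,0.36,-0.2],[0,0,0]],[1,[-0.3,0.36,-0.2],[0,0,0]]]}}

```text
t: 17.1
tcp_pos: [445.0, -188.4, 110.1]
tool_rot: [[0.994, -0.109, -0.002], [-0.109, -0.994, -0.001], [-0.001, 0.001, -1.0]]
force: [-1.1, -0.9, -0.2]
grip_width: 0.006
grasp_force: 0.0
```

Run:
```python
from h import *
a=snap('top','top6.png')['img']
A=cv2.resize(a[140:190,270:400],None,fx=6,fy=6,interpolation=2)
cv2.imwrite('pics/c7.png',A[:,:,::-1]);s=arm.get_state();print(s['tcp_pos'],s['force'],s['t'])
```

```text
[ 447.15350415 -187.32223073  110.21595406] [0.51318916 0.16762772 0.36003522] 17.15
```

View pics/c7.png

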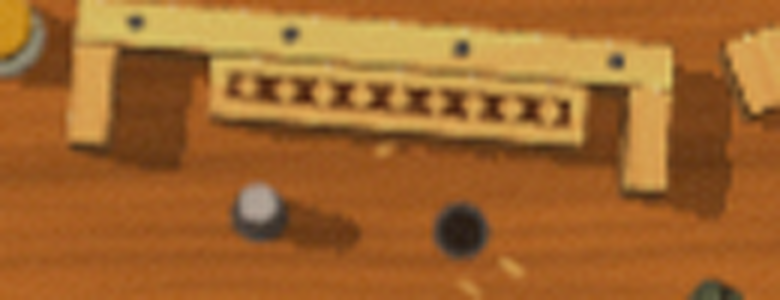

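The rail sits parallel to the fence and against it, from crop (210,57) to (585,145), inside both cheeks. The robot is clear of everything.

```bash
python3 -c "
from cell import arm
print(arm.close_job())"
```

```text
the job is handed in; nothing more can be done
None
```

The rail now lies flat against the back fence between the two cheeks. It was only pushed along the bench, never lifted; the jar and offcut beside the bay look unmoved, and the job was handed in at about 17 s with the robot clear.

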